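# Tamp the heaped pebbles level in the display tray

## Task

In the blue glazed tray a rust-red pebble rides heaped on top of the others. Take the wooden tamper by its handle and press the heap down with its flat foot until the pebbles lie in one level layer, without touching the red pebble with the fingers; then stand the tamper upright on the bare table again, outside the tray, and let go.

Things in the scene. Friction and masses are not known exactly. Their poses are not given: they have to be found in the camera images.
- tamper: Loose wooden tamper standing upright: flat round foot (diameter 90 mm, 16 thick), collar (44 across) up to 28 mm height, then a round upright handle (diameter 28) on the axis; 140 mm high, under 0.5 kg. Origin on the handle's axis, 105 mm above the foot's underside, 35 below the top: grip there. z up the handle; yaw does not matter. A small square stone seal (34 mm wide, 72 high) nearby is not needed.
- tray: Fixed square blue tray, 142 x 142 mm outside, 130 inside, 46 high, floor 6 thick. Origin: centre of its underside, at table height; z up, x and y along its sides. Holds 7 slippery pebbles with room for all in one layer, tops then 34 mm above the table. Pushed down with 3 to 20 N the red one wedges the grey ones apart. The terracotta tray of level pebbles is another one, not needed.
- pebble_red: Rust-red round pebble, 34 mm across, 28 high; origin at its centre. At the start it rides in the middle of the blue tray on four grey pebbles of the same size, its centre about 36 mm and its top about 50 mm above the table, just over the rim. Lying on the tray's floor its centre is 20 mm above the table.
There are look-alikes about, which are no part of the job. Leave any green look-alike of the tamper alone.

How it is judged:
By the outcome, as a careful person would: the job done as asked, in the order asked, and still so for the second after the job is handed in, with the robot touching nothing.
It also fails if it takes over 45 s, if anything falls off the work surface, if the arm or the gripper's body presses on something with over 40 N, if the wrist force passes 120 N, or if a joint passes its speed limit or range.

## Robot

A 6-joint arm with a two-finger parallel gripper is mounted at the origin on the work surface. World frame = base frame: x ahead of the robot, y to its left, z up, the work surface at z = 0. Lengths are in m, angles in rad, forces in N, time in s.
With the tool pointing down it reaches from about 0.35 to 0.725 m from the base axis. Payload 6 kg.
Tool frame: the origin (TCP) lies at the very end of the fingers, on their centre line; the grasp point (between the pads) lies r.grasp_offset behind it (r.grasp_offset is the distance from the TCP to the grasp point, in m); z points along the fingers, y is the direction in which the jaws open and shut (so a half turn about z gives the same grasp; the last joint's range is limited). The gripper opens to 85 mm and grips with 20 to 120 N. Pads are 22 mm wide; open, the fingers measure 114 mm over their backs; the gripper's body (76 mm by 85 mm) begins 54 mm behind the grasp point. The pads swing forward as they close: fully open they stand 13 mm farther back than shut.
Start: joints at [1.674, 0.04, 0.085, 0, -1.615, -0.334], TCP at [0.137, 0.584, 0.231] pointing down, gripper open.
Joint ranges: [-2.56, 2.56], [-1.29, 2.01], [-1.08, 1.49], [-3.29, 1.98], [-2.81, -0.18], [-2.99, 2.99]. Speed limits (rad/s): [2.57, 2.57, 3.01, 3.14, 3.14, 3.14].

## Interface

Orientations are given as [roll, pitch, yaw] about the fixed x, y, z axes, in that order (R = Rz(yaw) Ry(pitch) Rx(roll)).
In Python, from station import r gives the robot as it stands.
- The arm moves only by the tool apply_moves, never from a script. Its argument "series" is a list that holds one entry, the list of rows, each a list of 7 numbers: the shift along the tool's x, y, z in m, then the turn, a rotation vector about the tool's x, y, z in rad, then the opening in per cent of the stroke, from 0 (shut) to 100 (fully open). In form: [[[tx, ty, tz, ax, ay, az, hand], ...]]. A call has 1 to 20 rows; each row is the pose to reach, as a shift and turn from the pose measured when the call began, along the tool's axes at that moment; what a row does not reach only later rows make up. A row lasts 1/8 s, in which the tool goes at most 62.5 mm and 10.7 degrees, less where a joint would pass 70% of its speed; a pose out of reach is approached as far as the arm can. A call with a gripper value outside its range is refused whole. The fingers move at their own pace and stop on an object; the grip force is fixed at half the most. Time passes only in rows, so rows that repeat a pose let the fingers close. It gives the time, the measured TCP pose, the force and the opening at its end, in the units of the state.
- r.state(): the state, without advancing time (a new reading comes with each control period).
- r.get_image(name): name is "scene" or "top" or "wrist"; returns (picture, depth): 480x640x3 uint8, red, green, blue; 480x640 float32, m along the optical axis (not along the pixel's ray), 0 where there is no reading.
- r.camera_info(name): a dict with "fx", "fy", "cx", "cy" (pixels), "k1" (the pictures are not rectified: a ray, as slopes to the right and down, at radius r is drawn at 1 + k1 r^2 times it, then the intrinsics apply), "R" (3x3) and "t" (3): a world point X has camera coordinates R X + t. Camera axes: x right, y down, z forward; pixel columns grow to the right and rows downward; lengths in m; the calibration is good to about 2 mm. A picture is of the moment at which its call begins: read the wrist's pose just before it. camera_info takes no time and is no camera call; for the wrist camera it gives the pose at the moment of the call.
- r.hand_in(): hands the job in, once; it reports no verdict.
The state is a dict: "clock": time; "joint_pos": joint angles; "dq": joint speeds; "joint_torque": joint torques, N m; "tcp_pos": TCP position; "tool_rot": TCP orientation; "wrist_force": force on the tool from outside, world axes, zero at the start; "wrist_torque": the same for the moment, N m; "finger_gap": opening from 0.0 (shut) to 1.0 (fully open).
Only numpy, scipy, OpenCV 4.12 (cv2) and the standard library are available. Lean on these libraries where they do the work, as an engineer would, in place of code of your own. Each camera call takes 0.05 s, during which the arm holds its last target.

## Working session

There is one attempt and no reset: what is moved stays moved. The work goes in short steps, Python scripts to look and compute and a tool call to move; the robot and the scene stay as the last step left them, time stands still between calls to the robot, and variables do not carry over. Pictures are saved under pics/ and viewed, and the job is handed in when it is done.

Besides the shell and the picture viewer there is one more tool, called as a command line: name --argument value ..., lists and objects as JSON in quotes. apply_moves: Moves the arm, as the interface text tells. Its arguments: {"type":"object","properties":{"series":{"type":"array","items":{"type":"array","items":{"type":"array","items":{"type":"number"}}}}},"required":["series"]}

```bash
mkdir -p pics; ls; python3 - <<'E'
from station import r
import cv2,numpy as np
s=r.state();print({k:np.round(v,3).tolist() for k,v in s.items()}, r.grasp_offset)
for n in("scene","top"):
    im,d=r.get_image(n);cv2.imwrite(f"pics/{n}0.png",im[:,:,::-1]);np.save(f"{n}0d.npy",d)
    print(n,{k:np.round(v,3).tolist() for k,v in r.camera_info(n).items()})
E
```

```text
pics
{'clock': 0.0, 'joint_pos': [1.674, 0.041, 0.084, -0.0, -1.615, -0.334], 'dq': [0.0, -0.001, -0.001, -0.001, 0.002, 0.001], 'joint_torque': [-0.0, -36.82, 34.742, 6.932, -0.005, 0.0], 'tcp_pos': [0.137, 0.584, 0.23], 'tool_rot': [3.14, -0.0, -0.231], 'wrist_force': [0.318, -0.087, 0.422], 'wrist_torque': [0.011, 0.012, 0.003], 'finger_gap': 1.0} 0.0187
scene {'fx': 475.643, 'fy': 475.643, 'cx': 324.983, 'cy': 246.727, 'k1': -0.103, 'R': [[-0.615, 0.789, 0.005], [0.649, 0.51, -0.564], [-0.448, -0.344, -0.825]], 't': [0.313, -0.277, 0.983]}
top {'fx': 567.635, 'fy': 567.635, 'cx': 326.254, 'cy': 244.851, 'k1': -0.077, 'R': [[0.009, -1.0, 0.014], [-0.994, -0.011, -0.105], [0.105, -0.013, -0.994]], 't': [-0.013, 0.51, 1.008]}
```

View pics/scene0.png

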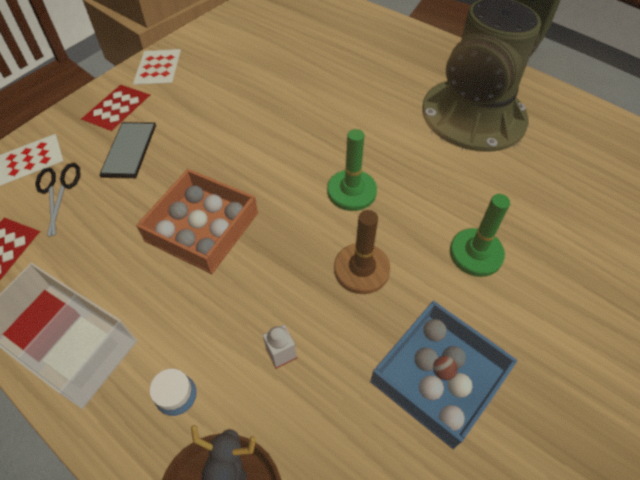

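View pics/top0.png

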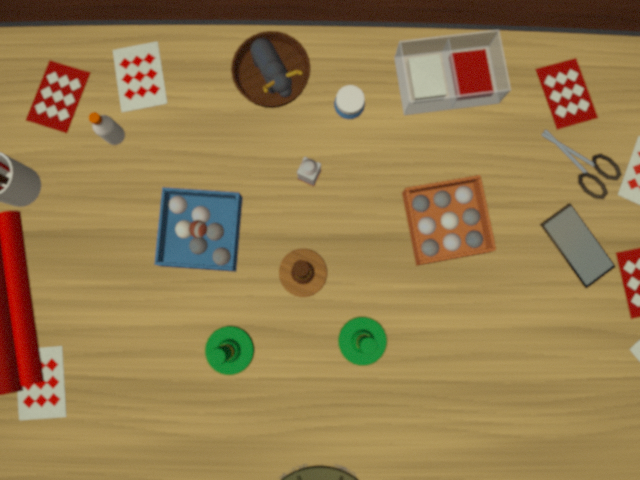

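The scene holds three tamper-like things:
- **Wooden tamper:** scene (363,255), top (303,272). This is the one I want.
- **Green look-alikes:** scene (353,175) and (480,240), top (362,341) and (230,350). I leave these alone.
- **Blue tray:** scene (445,370), top (198,230), with the red pebble at top (198,230). The terracotta tray at top (449,220) and the seal at top (309,171) are not needed.

Next I measure by colour masks and rays.

```bash
cat > h.py <<'E'
import numpy as np,cv2
def ray(ci,px):
    px=np.atleast_2d(np.array(px,float))
    K=np.array([[ci['fx'],0,ci['cx']],[0,ci['fy'],ci['cy']],[0,0,1]])
    u=cv2.undistortPoints(px[:,None],K,np.array([ci['k1'],0,0,0,0.]),)[:,0]
    R=np.array(ci['R']);t=np.array(ci['t'])
    return -R.T@t, np.c_[u,np.ones(len(u))]@R
def plane(ci,px,z):
    o,d=ray(ci,px); s=(z-o[2])/d[:,2]; return o+d*s[:,None]
def depthpts(ci,px,dep):
    o,d=ray(ci,px); px=np.atleast_2d(px).astype(int); return o+d*dep[px[:,1],px[:,0]][:,None]
def big(m):
    c,_=cv2.findContours(m.astype(np.uint8),cv2.RETR_EXTERNAL,cv2.CHAIN_APPROX_NONE)
    return sorted(c,key=cv2.contourArea)[::-1]
E
python3 - <<'E'
from station import r
from h import *
np.set_printoptions(precision=4,suppress=True)
for n,box in(("top",(140,170,340,310)),("scene",(320,180,540,460))):
    im=cv2.imread(f"pics/{n}0.png");d=np.load(f"{n}0d.npy");ci=r.camera_info(n)
    hsv=cv2.cvtColor(im,cv2.COLOR_BGR2HSV);H,S,V=cv2.split(hsv)
    yy,xx=np.mgrid[:480,:640];B=(xx>box[0])&(xx<box[2])&(yy>box[1])&(yy<box[3])
    blue=B&(H>95)&(H<120)&(S>90)
    c=big(blue)[0]; hull=cv2.convexHull(c)
    q=cv2.approxPolyDP(hull,0.04*cv2.arcLength(hull,True),True)[:,0]
    P=plane(ci,q,0.046);print(n,"tray px",q.tolist(),"\n",P[:,:2],"mean",P.mean(0),"side",np.linalg.norm(P-np.roll(P,1,0),axis=1))
    red=B&((H<9)|(H>172))&(S>110)
    for c in big(red)[:3]:
        m=c.reshape(-1,2).mean(0);print("red",cv2.contourArea(c),m,plane(ci,m,0.040), depthpts(ci,m,d))
    # points by depth : tamper
    pts=np.argwhere(B&(d>0))[:,::-1]; X=depthpts(ci,pts,d)
    s=(X[:,2]>.128)&(X[:,2]<.15); print("high pts",s.sum(),np.median(X[s],0),X[s].min(0),X[s].max(0), pts[s].mean(0))
    f=(X[:,2]>.011)&(X[:,2]<.021)&(np.linalg.norm(X[:,:2]-np.median(X[s],0)[:2],axis=1)<.07)
    print("foot",f.sum(),X[f].min(0),X[f].max(0),(X[f].min(0)+X[f].max(0))/2)
im=cv2.imread("pics/top0.png");a=cv2.resize(im[170:310,140:340],(800,560),interpolation=2);cv2.imwrite("pics/crop0.png",a)
E
```

```text
top tray px [[163, 189], [239, 195], [233, 269], [156, 263]] 
 [[0.6065 0.2895]
 [0.5967 0.1509]
 [0.4628 0.1581]
 [0.472  0.2966]] mean [0.5345 0.2238 0.046 ] side [0.1348 0.1389 0.1341 0.1388]
red 38.0 [202.1667 229.875 ] [[0.5333 0.2167 0.04  ]] [[0.5325 0.2155 0.046 ]]
red 1.5 [193.2857 222.8571] [[0.5459 0.2333 0.04  ]] [[0.5452 0.2322 0.0451]]
red 0.5 [192.2857 229.5714] [[0.5337 0.2347 0.04  ]] [[0.5327 0.233  0.0475]]
high pts 233 [0.46   0.0342 0.1393] [0.4471 0.0212 0.1287] [0.4747 0.0472 0.1445] [300.8798 267.6953]
foot 1445 [ 0.4167 -0.0098  0.0111] [0.5052 0.0786 0.0209] [0.4609 0.0344 0.016 ]
scene tray px [[496, 367], [469, 416], [434, 417], [406, 394], [400, 365], [468, 346]] 
 [[0.4955 0.2815]
 [0.5755 0.284 ]
 [0.6036 0.2487]
 [0.6002 0.204 ]
 [0.572  0.1761]
 [0.492  0.236 ]] mean [0.5565 0.2384 0.046 ] side [0.0456 0.08   0.0452 0.0448 0.0397 0.0999]
red 125.0 [448.8571 370.9643] [[0.5365 0.2328 0.04  ]] [[0.5394 0.2328 0.0465]]
red 43.0 [440.8214 360.3214] [[0.5301 0.2163 0.04  ]] [[0.5337 0.2165 0.0479]]
high pts 677 [0.4488 0.0474 0.1401] [0.3026 0.021  0.128 ] [0.4733 0.1809 0.1438] [430.5775 211.6765]
foot 1513 [ 0.4146 -0.0102  0.011 ] [0.5045 0.0791 0.021 ] [0.4595 0.0344 0.016 ]
```

View pics/crop0.png

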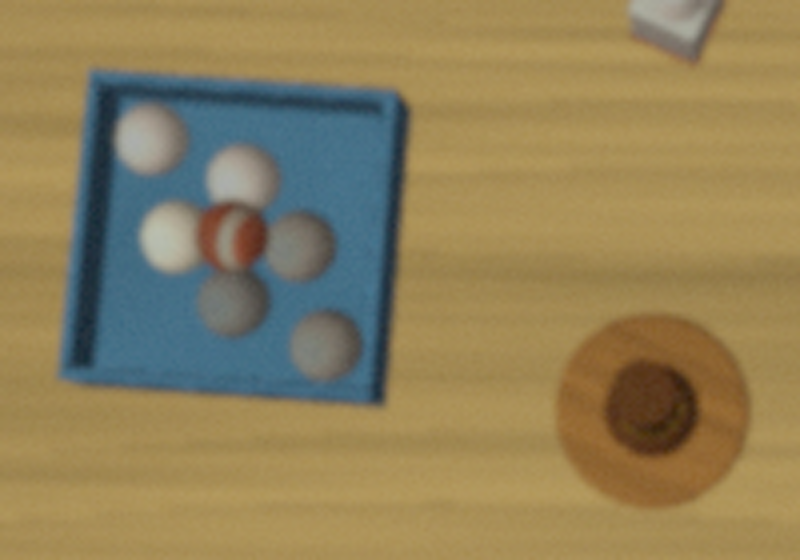

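The crop confirms the choice: the brown tamper with the wooden foot is at crop (652,410), and the red pebble sits in the middle of the tray at crop (233,237). Two views put the tamper at (0.460, 0.034), with its foot about 89 mm wide and its top at 0.14, which matches the description. The tray centre is (0.5345, 0.224), yaw about -3.5°, and the red pebble is at about (0.534, 0.224).

```bash
cat >> h.py <<'E'
from scipy.spatial.transform import Rotation as Ro
def go(r,X,rpy=None):
    s=r.state();R=Ro.from_euler('xyz',s['tool_rot'])
    sh=R.inv().apply(np.array(X)-s['tcp_pos'])
    tv=(R.inv()*Ro.from_euler('xyz',rpy)).as_rotvec() if rpy is not None else np.zeros(3)
    print('t',round(s['clock'],2),'tcp',np.round(s['tcp_pos'],4),'rot',np.round(s['tool_rot'],4),'F',np.round(s['wrist_force'],1),'gap',round(s['finger_gap'],3),'shift',np.round(sh,4),'turn',np.round(tv,4))
E
python3 -c "
from station import r
from h import *
go(r,[.460,.0345,.23],[np.pi,0,-.231])"
```

```text
t 0.1 tcp [0.1371 0.5838 0.2304] rot [ 3.1399e+00 -2.0000e-04 -2.3080e-01] F [0.4 0.1 1. ] gap 1.002 shift [0.44   0.4609 0.0012] turn [ 0.0017 -0.0002  0.0002]
```

apply_moves --series '[[[0.44,0.461,0,0,0,0,100],[0.44,0.461,0,0,0,0,100],[0.44,0.461,0,0,0,0,100],[0.44,0.461,0,0,0,0,100],[0.44,0.461,0,0,0,0,100],[0.44,0.461,0,0,0,0,100],[0.44,0.461,0,0,0,0,100],[0.44,0.461,0,0,0,0,100],[0.44,0.461,0,0,0,0,100],[0.44,0.461,0,0,0,0,100],[0.44,0.461,0,0,0,0,100],[0.44,0.461,0,0,0,0,100],[0.44,0.461,0,0,0,0,100],[0.44,0.461,0,0,0,0,100],[0.44,0.461,0,0,0,0,100]]]'

```text
clock: 1.98
tcp_pos: [0.4598, 0.0353, 0.2314]
tool_rot: [3.14, -0.001, -0.229]
wrist_force: [0.7, -0.6, -0.1]
finger_gap: 1.0
```

```bash
python3 -c "
from station import r
from h import *
go(r,[.460,.0345,.0863],[np.pi,0,-.231])
ci=r.camera_info('wrist');im,d=r.get_image('wrist');cv2.imwrite('pics/w1.png',im[:,:,::-1])
p=np.argwhere(d>0)[:,::-1];X=depthpts(ci,p,d)
s=(X[:,2]>.134)&(X[:,2]<.145)&(abs(X[:,0]-.46)<.03)&(abs(X[:,1]-.034)<.03)
print(s.sum(),X[s].min(0),X[s].max(0),X[s].mean(0))
"
```

```text
t 1.98 tcp [0.4598 0.0353 0.2314] rot [ 3.1404e+00 -5.0000e-04 -2.2900e-01] F [ 0.7 -0.6 -0.1] gap 1.0 shift [0.0003 0.0006 0.1451] turn [ 0.0012 -0.0005  0.002 ]
1340 [0.44643109 0.02176232 0.13406345] [0.47373538 0.04900971 0.1418392 ] [0.46087421 0.03514668 0.13924549]
```

View pics/w1.png

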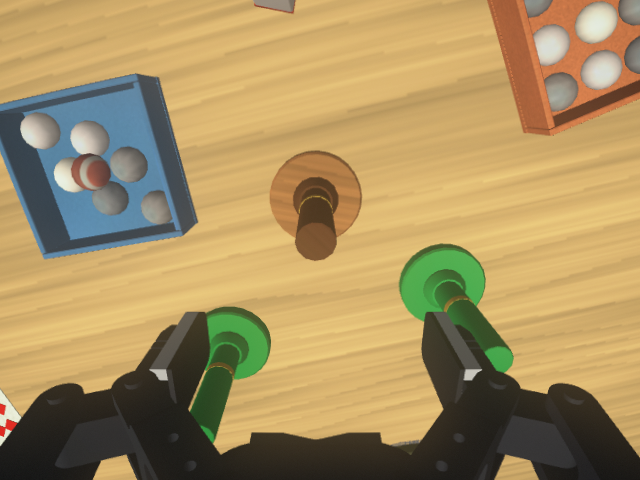

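The wrist view shows the tamper centred between the jaws, top at (316,240), measured at (0.4605, 0.035). The green ones at (440,300) and (230,360) are clear of the fingers. Now I descend and close.

apply_moves --series '[[[0.001,0,0.05,0,0,0,100],[0.001,0,0.09,0,0,0,100],[0.001,0,0.12,0,0,0,100],[0.001,0,0.145,0,0,0,100],[0.001,0,0.145,0,0,0,100],[0.001,0,0.145,0,0,0,0],[0.001,0,0.145,0,0,0,0],[0.001,0,0.145,0,0,0,0],[0.001,0,0.145,0,0,0,0],[0.001,0,0.145,0,0,0,0],[0.001,0,0.145,0,0,0,0],[0.001,0,0.145,0,0,0,0],[0.001,0,0.145,0,0,0,0],[0.001,0,0.145,0,0,0,0]]]'

```text
clock: 3.78
tcp_pos: [0.4614, 0.0348, 0.0873]
tool_rot: [3.141, -0.002, -0.229]
wrist_force: [-0.8, 0.1, 5.3]
finger_gap: 0.31
```

```bash
python3 -c "
from station import r
from h import *
go(r,[.460,.0345,.20],[np.pi,0,-.231])"
```

```text
t 3.77 tcp [0.4614 0.0348 0.0873] rot [ 3.1409e+00 -1.9000e-03 -2.2910e-01] F [-0.8  0.1  5.3] gap 0.31 shift [-0.0011  0.0007 -0.1127] turn [ 0.0007 -0.0019  0.0019]
```

Gripped: the opening of 0.31 is about 26 mm, close to the 28 mm handle. I lift it and look.

apply_moves --series '[[[0,0,-0.02,0,0,0,0],[0,0,-0.05,0,0,0,0],[0,0,-0.08,0,0,0,0],[0,0,-0.1,0,0,0,0],[0,0,-0.1,0,0,0,0],[0,0,-0.1,0,0,0,0]]]'

```text
clock: 4.53
tcp_pos: [0.4605, 0.035, 0.1854]
tool_rot: [3.14, 0.001, -0.229]
wrist_force: [0.9, -0.6, -3.5]
finger_gap: 0.311
```

```bash
python3 -c "
from station import r
from h import *
go(r,[.5345,.2238,.187],[np.pi,0,-.231])
for n in ('scene','wrist'):
  im,d=r.get_image(n);cv2.imwrite('pics/%s2.png'%n,im[:,:,::-1])"
```

```text
t 4.53 tcp [0.4605 0.035  0.1854] rot [ 3.140e+00  7.000e-04 -2.292e-01] F [ 0.9 -0.6 -3.5] gap 0.311 shift [ 0.0291 -0.2007 -0.0019] turn [0.0016 0.0007 0.0018]
```

View pics/scene2.png

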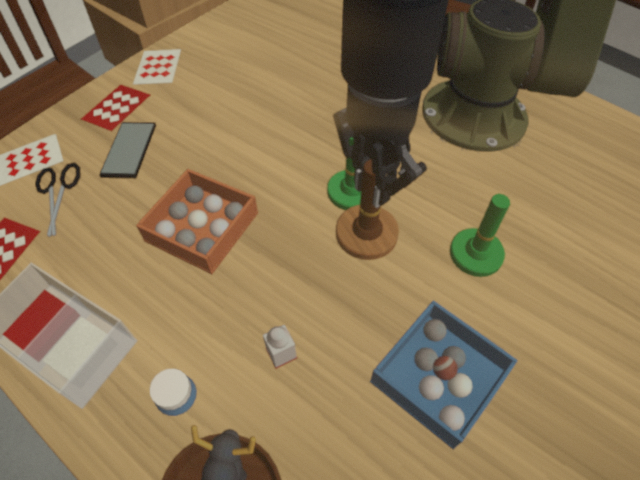

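View pics/wrist2.png

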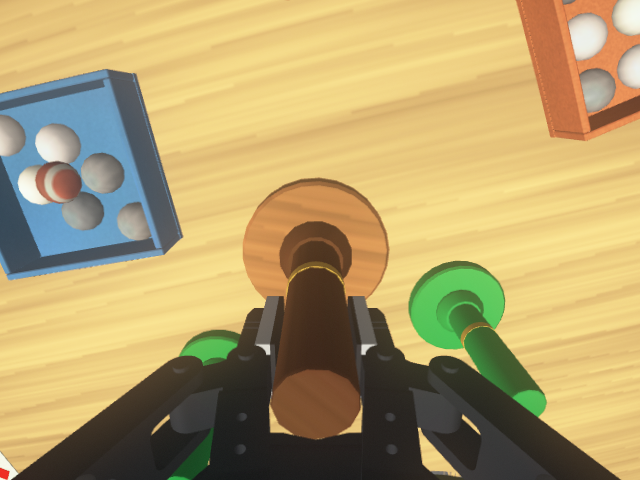

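The tamper hangs upright in the jaws, foot at scene (368,232) and wrist (316,250), with nothing disturbed. Next I move over the tray.

apply_moves --series '[[[0.006,-0.04,0,0.001,0,0,0],[0.013,-0.09,0,0.001,0,0,0],[0.02,-0.14,0,0.001,0,0,0],[0.026,-0.18,0,0.001,0,0,0],[0.029,-0.2,0,0.001,0,0,0],[0.029,-0.2,0,0.001,0,0,0],[0.029,-0.2,0,0.001,0,0,0],[0.029,-0.2,0,0.001,0,0,0]]]'

```text
clock: 5.62
tcp_pos: [0.5342, 0.2222, 0.1855]
tool_rot: [3.141, 0.0, -0.23]
wrist_force: [-0.2, -0.1, -4.0]
finger_gap: 0.314
```

```bash
python3 -c "
from station import r
from h import *
go(r,[.5345,.2238,.142],[np.pi,0,-.231])
for n in ('scene','wrist'):
  im,d=r.get_image(n);cv2.imwrite('pics/%s3.png'%n,im[:,:,::-1])
a=cv2.imread('pics/scene3.png')[220:460,340:600];b=cv2.imread('pics/wrist3.png')
cv2.imwrite('pics/c3.png',np.hstack([cv2.resize(a,(400,369)),cv2.resize(b,(400,369))]))"
```

```text
t 5.62 tcp [0.5342 0.2222 0.1855] rot [ 3.141e+00  1.000e-04 -2.299e-01] F [-0.2 -0.1 -4. ] gap 0.314 shift [-0.0001 -0.0017  0.0435] turn [0.0006 0.0001 0.0011]
```

View pics/c3.png

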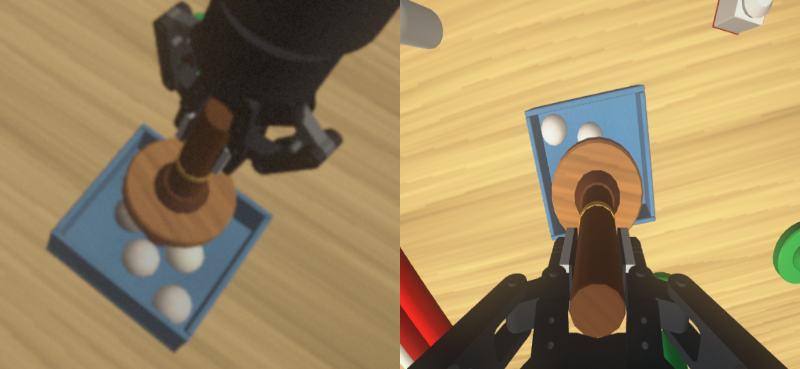

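The foot is centred over the tray: wrist crop (597,185), with the tray around it. I lower it in small steps and watch the force, starting from a free hanging value of -4 N.

apply_moves --series '[[[0,-0.0015,0.015,0,0,0,0],[0,-0.0015,0.03,0,0,0,0],[0,-0.0015,0.04,0,0,0,0],[0,-0.0015,0.045,0,0,0,0],[0,-0.0015,0.048,0,0,0,0],[0,-0.0015,0.05,0,0,0,0],[0,-0.0015,0.05,0,0,0,0]]]'

```text
clock: 6.6
tcp_pos: [0.5351, 0.224, 0.1367]
tool_rot: [-3.141, -0.002, -0.23]
wrist_force: [0.2, -0.4, 0.1]
finger_gap: 0.314
```

apply_moves --series '[[[0,0,0.001,0,0,0,0],[0,0,0.002,0,0,0,0],[0,0,0.003,0,0,0,0],[0,0,0.003,0,0,0,0]]]'

```text
clock: 7.1
tcp_pos: [0.5356, 0.2242, 0.1349]
tool_rot: [-3.139, -0.003, -0.23]
wrist_force: [1.3, 0.1, -3.2]
finger_gap: 0.309
```

apply_moves --series '[[[0,0,0.001,-0.002,0,0,0],[0,0,0.002,-0.002,0,0,0],[0,0,0.003,-0.002,0,0,0],[0,0,0.004,-0.002,0,0,0],[0,0,0.004,-0.002,0,0,0]]]'

```text
clock: 7.72
tcp_pos: [0.5355, 0.2242, 0.1306]
tool_rot: [3.141, -0.003, -0.23]
wrist_force: [0.7, 0.5, -3.4]
finger_gap: 0.312
```

apply_moves --series '[[[0,0,0.001,0,0.002,0,0],[0,0,0.002,0,0.002,0,0],[0,0,0.003,0,0.002,0,0],[0,0,0.004,0,0.002,0,0],[0,0,0.004,0,0.002,0,0]]]'

```text
clock: 8.35
tcp_pos: [0.5355, 0.2241, 0.1264]
tool_rot: [3.141, -0.005, -0.23]
wrist_force: [0.7, 0.6, -4.2]
finger_gap: 0.318
```

apply_moves --series '[[[0,0,0.001,0,-0.004,0,0],[0,0,0.002,0,-0.004,0,0],[0,0,0.003,0,-0.004,0,0],[0,0,0.004,0,-0.004,0,0],[0,0,0.004,0,-0.004,0,0]]]'

```text
clock: 8.98
tcp_pos: [0.5355, 0.2241, 0.1223]
tool_rot: [3.141, -0.001, -0.23]
wrist_force: [0.3, 0.0, -3.8]
finger_gap: 0.312
```

```bash
python3 -c "
from station import r
from h import *
go(r,[.5345,.2238,.1213],[np.pi,0,-.231])
for n in ('scene','wrist'):
  im,d=r.get_image(n);cv2.imwrite('pics/%s4.png'%n,im[:,:,::-1])
a=cv2.imread('pics/scene4.png')[220:460,340:600];b=cv2.imread('pics/wrist4.png')
cv2.imwrite('pics/c4.png',np.hstack([cv2.resize(a,(400,369)),cv2.resize(b,(400,369))]))"
```

```text
t 8.97 tcp [0.5355 0.2241 0.1223] rot [ 3.1412e+00 -6.0000e-04 -2.2970e-01] F [ 0.3  0.  -3.8] gap 0.312 shift [-0.0009  0.0005  0.001 ] turn [ 0.0004 -0.0006  0.0013]
```

View pics/c4.png

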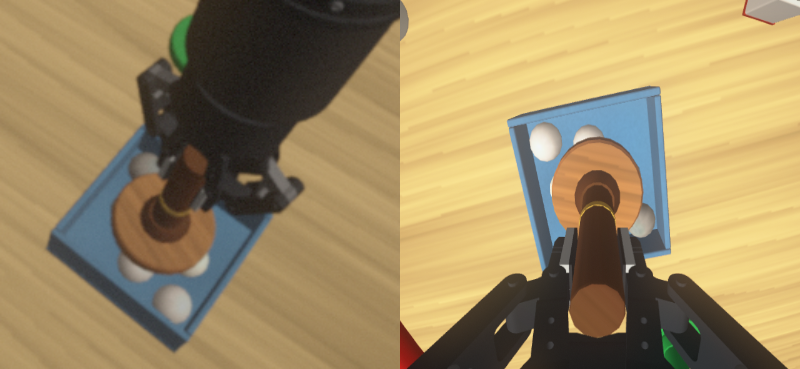

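The foot now sits inside the tray at scene crop (165,225), at about 35 mm height, with pebbles around its edge. I press on until it bears firmly.

apply_moves --series '[[[-0.001,0,0.001,0,0,0,0],[-0.001,0,0.002,0,0,0,0],[-0.001,0,0.002,0,0,0,0],[-0.001,0,0.002,0,0,0,0]]]'

```text
clock: 9.57
tcp_pos: [0.5348, 0.2244, 0.1213]
tool_rot: [-3.141, -0.002, -0.23]
wrist_force: [-3.1, -0.7, 3.2]
finger_gap: 0.313
```

apply_moves --series '[[[0,0,0.001,0,0,0,0],[0,0,0.0015,0,0,0,0],[0,0,0.0015,0,0,0,0],[0,0,0.0015,0,0,0,0],[0,0,0.0015,0,0,0,0]]]'

```text
clock: 10.2
tcp_pos: [0.5351, 0.2245, 0.1214]
tool_rot: [-3.141, -0.003, -0.229]
wrist_force: [-3.7, 0.3, 6.4]
finger_gap: 0.31
```

The foot bears with about 10 N at 34 mm, which is the height of a level layer. I lift off and move back toward the original spot to see the tray.

apply_moves --series '[[[0,0,-0.01,0,0,0,0],[0,0,-0.03,0,0,0,0],[0,0,-0.05,0,0,0,0],[0,0,-0.065,0,0,0,0],[0,0,-0.065,0,0,0,0],[-0.009,0.05,-0.065,0,0,0,0],[-0.018,0.1,-0.065,0,0,0,0],[-0.025,0.15,-0.065,0,0,0,0],[-0.028,0.185,-0.065,0,0,0,0],[-0.029,0.2,-0.065,0,0,0,0],[-0.029,0.2,-0.065,0,0,0,0],[-0.029,0.2,-0.065,0,0,0,0]]]'

```text
clock: 11.7
tcp_pos: [0.4613, 0.037, 0.1856]
tool_rot: [-3.141, -0.002, -0.229]
wrist_force: [-0.1, 0.1, -3.0]
finger_gap: 0.317
```

```bash
python3 - <<'E'
from station import r
from h import *
np.set_printoptions(precision=4,suppress=True)
go(r,[.4605,.035,.0873],[np.pi,0,-.231])
T=[]
for n in ('scene','top'):
  ci=r.camera_info(n);im,d=r.get_image(n);im=im[:,:,::-1];cv2.imwrite('pics/%s5.png'%n,im)
  hsv=cv2.cvtColor(im,cv2.COLOR_BGR2HSV)
  p=np.argwhere(d>0)[:,::-1];X=depthpts(ci,p,d)
  s=(np.abs(X[:,:2]-[.534,.2235]).max(1)<.058)&(X[:,2]<.08)
  print(n,'tray interior z pct',np.percentile(X[s][:,2],[5,50,90,98,99.5,100]))
  c=im[220:460,340:600] if n=='scene' else im[170:290,140:270]
  T.append(cv2.resize(c,(400,369),interpolation=2))
  red=((hsv[...,0]<9)|(hsv[...,0]>172))&(hsv[...,1]>110)
  q=p[s];k=red[q[:,1],q[:,0]];print('red',k.sum(),q[k].mean(0),X[s][k].mean(0),X[s][k].max(0))
cv2.imwrite('pics/c5.png',np.hstack(T))
E
```

```text
t 11.7 tcp [0.4613 0.037  0.1856] rot [-3.1406 -0.0024 -0.229 ] F [-0.1  0.1 -3. ] gap 0.317 shift [-0.0006  0.0022  0.0983] turn [-0.001  -0.0024  0.002 ]
scene tray interior z pct [0.0052 0.0092 0.033  0.0347 0.0355 0.0367]
red 177 [443.0113 374.0678] [0.5407 0.2285 0.0299] [0.5518 0.2413 0.0348]
top tray interior z pct [0.003  0.0132 0.0321 0.0348 0.0361 0.0373]
red 30 [196.7    226.8667] [0.5401 0.2291 0.0298] [0.5492 0.2398 0.0347]
```

View pics/c5.png

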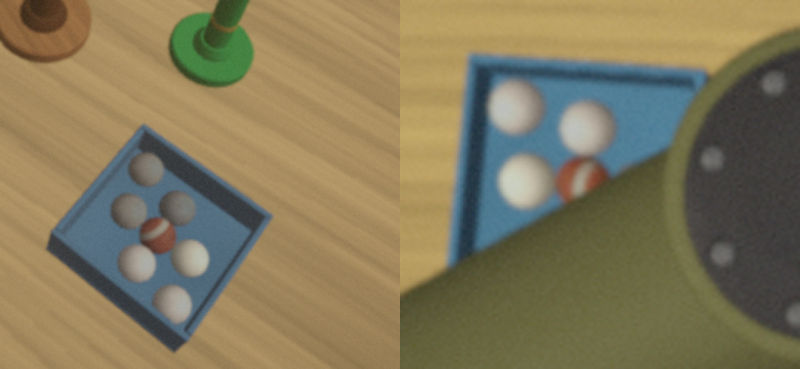

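View pics/scene5.png

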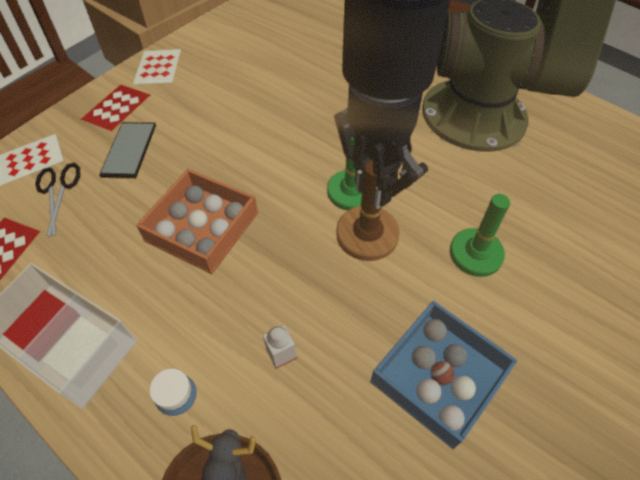

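The pebbles are level: all 7 lie in one layer, red at scene (443,374) with its top at about 34.7 mm. I set the tamper down on the bare table at its original spot.

apply_moves --series '[[[-0.001,0.002,0.03,-0.001,-0.002,0,0],[-0.001,0.002,0.06,-0.001,-0.002,0,0],[-0.001,0.002,0.08,-0.001,-0.002,0,0],[-0.001,0.002,0.09,-0.001,-0.002,0,0],[-0.001,0.002,0.094,-0.001,-0.002,0,0],[-0.001,0.002,0.096,-0.001,-0.002,0,0],[-0.001,0.002,0.097,-0.001,-0.002,0,0],[-0.001,0.002,0.097,-0.001,-0.002,0,0]]]'

```text
clock: 12.8
tcp_pos: [0.4604, 0.0354, 0.0891]
tool_rot: [-3.142, -0.001, -0.228]
wrist_force: [0.1, 0.2, -3.6]
finger_gap: 0.314
```

apply_moves --series '[[[0,0,0.001,0,0,0,0],[0,0,0.002,0,0,0,0],[0,0,0.002,0,0,0,0],[0,0,0.002,0,0,0,0]]]'

```text
clock: 13.3
tcp_pos: [0.4605, 0.0354, 0.0873]
tool_rot: [-3.141, -0.001, -0.228]
wrist_force: [0.5, -0.1, -1.9]
finger_gap: 0.313
```

apply_moves --series '[[[0,0,0.0005,0,0,0,0],[0,0,0.0005,0,0,0,0],[0,0,0.0005,0,0,0,0]]]'

```text
clock: 13.68
tcp_pos: [0.4606, 0.0354, 0.0873]
tool_rot: [-3.141, -0.002, -0.228]
wrist_force: [-2.8, 0.1, 3.1]
finger_gap: 0.31
```

The foot is on the table: the force went from -3.6 to +3.1 N. I open the jaws and retreat straight up.

apply_moves --series '[[[0,0,0,0,0,0,40],[0,0,0,0,0,0,60],[0,0,0,0,0,0,80],[0,0,0,0,0,0,100],[0,0,0,0,0,0,100],[0,0,0,0,0,0,100],[0,0,0,0,0,0,100],[0,0,-0.03,0,0,0,100],[0,0,-0.06,0,0,0,100],[0,0,-0.1,0,0,0,100],[0,0,-0.14,0,0,0,100],[0,0,-0.16,0,0,0,100],[0,0,-0.16,0,0,0,100],[0,0,-0.16,0,0,0,100]]]'

```text
clock: 15.42
tcp_pos: [0.46, 0.0355, 0.2462]
tool_rot: [3.141, -0.0, -0.228]
wrist_force: [0.3, 0.4, -0.2]
finger_gap: 1.003
```

```bash
python3 - <<'E'
from station import r
from h import *
np.set_printoptions(precision=4,suppress=True)
go(r,[.4605,.035,.0873])
ci=r.camera_info('wrist')
T=[]
for n in ('scene','wrist'):
  ci=r.camera_info(n);im,d=r.get_image(n);im=im[:,:,::-1]
  p=np.argwhere(d>0)[:,::-1];X=depthpts(ci,p,d)
  s=(np.abs(X[:,:2]-[.534,.2235]).max(1)<.058)&(X[:,2]<.08)
  print(n,'tray z pct',np.percentile(X[s][:,2],[50,90,98,99.5,100]))
  k=(np.hypot(X[:,0]-.4605,X[:,1]-.035)<.03)&(X[:,2]>.134)&(X[:,2]<.146);print('top',k.sum(),X[k].mean(0))
  T.append(cv2.resize(im,(400,300)))
cv2.imwrite('pics/c6.png',np.hstack(T))
E
```

```text
t 15.43 tcp [0.46   0.0355 0.2462] rot [ 3.1414 -0.0004 -0.2283] F [ 0.3  0.4 -0.2] gap 1.003 shift [0.0005 0.0003 0.1589] turn [0. 0. 0.]
scene tray z pct [0.0092 0.033  0.0347 0.0355 0.0369]
top 298 [0.4605 0.0362 0.14  ]
wrist tray z pct [0.0214 0.0322 0.0338 0.0345 0.0359]
top 1201 [0.4604 0.0358 0.1392]
```

View pics/c6.png

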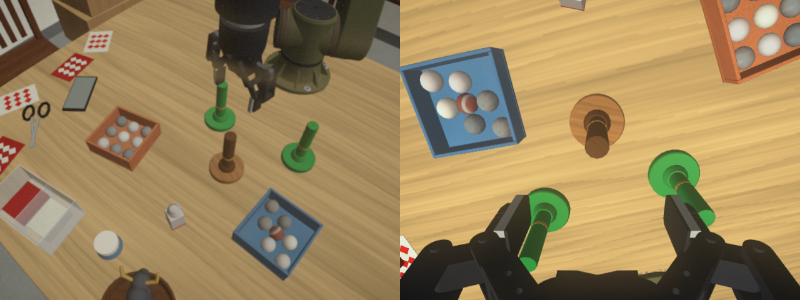

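The tamper stands upright and free at wrist view (597,130). The fingers are well clear, the pebbles are level, and the green look-alikes have not moved.

```bash
python3 -c "
from station import r
print(r.hand_in())"
```

```text
the job is handed in; nothing more can be done
None
```

The heap is pressed flat and the tamper is standing on the bare table again, released. I handed the job in at about 15.5 s of the 45 s allowed.

- **Pressing:** I gripped the wooden tamper by its handle and centred the foot over the blue tray. I lowered it in small steps until it bore with about 10 N at 34 mm, the height of a level layer. The fingers only ever touched the handle.
- **Pebbles:** All seven show in one layer in the last pictures. The red one's top measured about 35 mm right after pressing. Nothing in the tray measured above 37 mm (scene camera) or 36 mm (wrist camera), 2 to 3 mm over the nominal 34 mm, which I put down to depth noise.
- **Tamper:** It stands upright at (0.460, 0.036), its original spot, with its top at 0.139 to 0.140 m. The jaws are fully open and the TCP is at 0.246 m, well above it.
- **Checks:** None failed. Wrist-force readings at the end of each move stayed below about 8 N, and the green look-alikes and other objects look undisturbed. The scene-camera outline of the tray came out broken up, so I took the tray's position from the top view alone. The wrist view then showed the foot centred over the tray before pressing.

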